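# Load the dielectric slab into the bench capacitor

## Robot

A 6-joint arm with a two-finger parallel gripper is mounted at the origin on the work surface. World frame = base frame: x ahead of the robot, y to its left, z up, the work surface at z = 0. Lengths are in m, angles in rad, forces in N, time in s.
With the tool pointing down it reaches from about 0.425 to 1.125 m from the base axis. Payload 14.9 kg.
Tool frame: the origin (TCP) lies midway between the tips of the shut fingers; the grasp point (between the pads) lies 19 mm behind it; z points along the fingers, y is the line along which they close (so a half turn about z gives the same grasp; the last joint's range is limited). The gripper opens to 91 mm and grips with 3 to 60 N. Pads are 32 mm wide; open, the fingers measure 118 mm over their backs; the gripper's body (76 mm by 178 mm) begins 60 mm behind the grasp point.
Start: joints at [-1.214, 0.379, 1.734, -0, 1.028, -0.033], TCP at [0.266, -0.648, 0.214] pointing down, gripper open.
Joint ranges: [-2.77, 2.77], [-0.74, 2.19], [0, 2.66], [-1.06, 4.2], [0.31, 2.87], [-3.08, 3.08]. Speed limits (rad/s): [1.89, 1.89, 2.39, 3.14, 3.14, 3.14].

## Interface

Orientations are given as a rotation vector (axis times angle).
In Python, from rig import get_state, read_camera, get_calibration, arm, search_frame, regions_of, pinpoint gives the robot as it stands.
- The arm moves only by the tool move_arm, never from a script. Its argument "targets" is a list of rows, each an object of numbers: "dx", "dy", "dz": the shift along the tool's x, y, z in cm; "rx", "ry", "rz": the turn, a rotation vector about the tool's x, y, z in degrees; "hand": the finger opening in cm, from 0 to 9.12. A call has exactly 5 rows; each row is the pose to reach, as a shift and turn from the pose commanded when the call began, along the tool's axes at that moment; what a row does not reach only later rows make up. A row lasts 1/8 s, in which the tool goes at most 62.5 mm and 10.7 degrees, less where a joint would pass 70% of its speed; a pose out of reach is approached as far as the arm can. A call with a gripper value outside its range is refused whole. The fingers move at their own pace and stop on an object; "grip_force" is the grip in N (left out, the last holds). Time passes only in rows, so rows that repeat a pose let the fingers close, or fill a call up. It gives the time, the measured TCP pose, the force, the opening and the grip force at its end, in the units of the state.
- get_state(): the state, without advancing time (a new reading comes with each control period).
- read_camera(name): name is "scene" or "top" or "wrist"; returns the picture (400x640x3 uint8, red, green, blue); there is no depth.
- get_calibration(name): a dict with "intrinsics" (3x3 intrinsics, pixels), "origin" and "attitude" of the camera in the world. Camera axes: x right, y down, z forward; pixel columns grow to the right and rows downward; lengths in m; the calibration is good to about 2 mm. A picture is of the moment at which its call begins: read the wrist's pose just before it. get_calibration takes no time and is no camera call; for the wrist camera it gives the pose at the moment of the call.
- arm.job_done(): hands the job in; it is judged then, once.
Trained networks look in the newest picture that a camera, given by its name, has taken for a name from the list of things; names that differ only in an ending like _2 or _b are one class to them, and where a whole thing is asked for, a point or a joint stands for the part that bears it (a point fixed in the world has none). Each returns a list of dicts, best first, with "score" (0 to 1); they miss things now and then, are a little off and sometimes report something else, mostly with a low value. They report only what shows in the picture. A call takes as long as a camera call.
- search_frame(camera, query): "bbox" ([left, top, right, bottom] in pixels, round what is visible of it).
- regions_of(camera, query): "region" (400x640 bool, what is visible of it) and "bbox" ([left, top, right, bottom] in pixels, round what is visible of it).
- pinpoint(camera, query): "centre" ([row, column] in pixels: a listed point, or the origin of a listed thing).
The state is a dict: "clock": time; "qpos": joint angles; "joint_vel": joint speeds; "tau": joint torques, N m; "tool_pos": TCP position; "eef_rot": TCP orientation; "force": force on the tool from outside, world axes, zero at the start; "ft_torque": the same for the moment, N m; "width": finger opening in m; "grasp_force": force on a finger pad.
Only numpy, scipy, OpenCV 4.12 (cv2) and the standard library are available. Lean on these libraries where they do the work, as an engineer would, in place of code of your own. Each camera call takes 0.05 s, during which the arm holds its last target. There are 200 camera calls.

## Task

Set up the capacitor experiment: take the thicker of the two white slabs out of the wooden rack, stand it on its long edge at the open end of the gap between the two upright metal plates, and push it lengthwise into the gap until it is fully home against the stop at the far end. Leave the thin slab in its rack and do not disturb the beaker, the bottle or the tongs.

Things in the scene. Friction and masses are not known exactly. Their poses are not given: they have to be found in the camera images.
- thick_slab: White plastic slab, 140 long (its x) x 18 thick (its y) x 60 tall (its z) mm, about 0.24 kg, loose. Origin at the centre of its underside. It starts on its long edge in one of the two grooves of the rack; its two ends are alike.
- thin_slab: White plastic slab, 140 long (x) x 10 thick (y) x 60 tall (z) mm, origin at the centre of its underside, on its long edge in the other groove. Stays there.
- thick_slab_center (a point): Centre of the thick slab, 30 mm above its underside when standing.
- rack: Fixed light wooden rack, 150 x 150 mm, 18 mm tall, with two parallel grooves along its x axis at y = +42 and -42 mm, each 22 mm wide, 8 mm deep, open at both ends; the groove floor is 10 mm above the bench. Origin at the centre of its underside.
- capacitor: Fixed: grey base 12 mm thick, x -125..+115, y +-55 mm, with two upright aluminium plates (6 mm thick, 80 mm high above the bench) facing across a gap 21 mm wide (y). Origin: centre line, base underside. +x = push-in direction. Thick slab fully home: centre at x = +35, 10 mm stick out of the mouth. Brass terminals stand 22 mm out of the plates, x = 50, 55 mm up.
- gap_mouth (a point): Middle of the gap's only entrance, on its floor (capacitor x = -25, y = 0, 12 mm above the bench). The first 12 mm are a black lead-in narrowing from 29 to 21 mm. Before the mouth the floor goes on at the same height as a flat apron, x -125..-25, where a slab can stand.
- gap_end (a point): Middle of the stop's face at the far end of the gap, on the floor (capacitor x = +105, y = 0, 12 mm above the bench). Three black bridges join the plates over the gap (undersides 78, tops 86 mm above the bench), so nothing long enters from above.
- beaker: Glass beaker, 72 mm across, 95 mm tall, loose bystander; origin at the centre of its underside.
- bottle: White plastic bottle with black cap, 64 mm across, 140 mm tall, loose bystander; origin at the centre of its underside.
- tongs: Steel crucible tongs lying flat, about 220 mm long (x) and 90 mm wide, 10 mm tall, loose bystander; origin near the pivot on the underside.
- thin_slab_center (a point): Centre of the thin slab, 30 mm above its underside when standing.

How it is judged:
By the outcome, as a careful person would: the job done as asked, in the order asked, and still so for the second after the job is handed in, with the robot touching nothing.
It also fails if it takes over 58 s, if anything falls off the work surface, if the arm or the gripper's body presses on something with over 40 N, if the wrist force passes 120 N, or if a joint passes its speed limit or range.

## Working session

There is one attempt and no reset: what is moved stays moved. The work goes in short steps, Python scripts to look and compute and a tool call to move; the robot and the scene stay as the last step left them, time stands still between calls to the robot, and variables do not carry over. Pictures are saved under pics/ and viewed, at most 10 in all, crops included, and the job is handed in when it is done.

Besides the shell and the picture viewer there is one more tool, called after "Request:" in YAML: its name, and indented under it one key for each argument. move_arm: Moves the arm, as the interface text tells. Its arguments: {"type":"object","properties":{"targets":{"type":"array","items":{"type":"object","properties":{"dx":{"type":"number"},"dy":{"type":"number"},"dz":{"type":"number"},"rx":{"type":"number"},"ry":{"type":"number"},"rz":{"type":"number"},"hand":{"type":"number"}}}},"grip_force":{"type":"number"}},"required":["targets"]}

```bash
mkdir -p pics; ls; cat > h.py <<'E'
import numpy as np, cv2
from rig import *
from scipy.spatial.transform import Rotation as R
def save(c,n):
    im=read_camera(c); cv2.imwrite('pics/'+n,im[:,:,::-1]); return im
def ray(cal,u,v):
    K=np.array(cal['intrinsics']);A=np.array(cal['attitude'])
    if A.shape!=(3,3): A=R.from_rotvec(A).as_matrix()
    d=A@np.linalg.solve(K,[u,v,1.]); return np.array(cal['origin']),d
def onz(cal,u,v,z):
    o,d=ray(cal,u,v); return o+d*(z-o[2])/d[2]
E
python3 - <<'E'
from h import *
a=save('top','t1.png'); b=save('scene','s1.png')
c=get_calibration('top'); print(c); print(get_calibration('scene')['origin']); s=get_state(); print(s['clock'],s['tool_pos'],s['eef_rot'])
for q,z in [('thick_slab_center',.04),('thin_slab_center',.04),('gap_mouth',.012),('gap_end',.012),('rack',0),('capacitor',0),('beaker',0),('bottle',0),('tongs',0)]:
    for cam in ('top','scene'):
        p=pinpoint(cam,q)
        for e in p[:2]: print(cam,q,round(e['score'],2),np.round(e['centre']),onz(get_calibration(cam),e['centre'][1],e['centre'][0],z).round(3))
E
```

```text
pics
{'intrinsics': array([[396.27904187,   0.        , 323.1168597 ],
       [  0.        , 396.27904187, 200.96008619],
       [  0.        ,   0.        ,   1.        ]]), 'origin': array([0.4728229 , 0.03962134, 0.89628952]), 'attitude': array([-2.1479574 ,  2.14928677, -0.17959102])}
[1.10626983 0.76033059 0.86562998]
0.1 [ 0.26587446 -0.64717254  0.21338023] [-3.08121618e+00 -6.08251553e-01  2.25387541e-04]
top thick_slab_center 0.92 [245. 210.] [0.508 0.269 0.04 ]
scene thick_slab_center 0.58 [251. 410.] [0.507 0.274 0.04 ]
scene thick_slab_center 0.22 [178. 291.] [ 0.598 -0.138  0.04 ]
top thin_slab_center 0.81 [233. 167.] [0.535 0.363 0.04 ]
scene thin_slab_center 0.96 [276. 429.] [0.525 0.358 0.04 ]
top gap_mouth 0.8 [224. 349.] [ 0.556 -0.032  0.012]
top gap_mouth 0.48 [240. 210.] [0.522 0.278 0.012]
scene gap_mouth 0.68 [200. 325.] [ 0.553 -0.026  0.012]
top gap_end 0.79 [214. 412.] [ 0.58  -0.174  0.012]
scene gap_end 0.79 [177. 294.] [ 0.571 -0.168  0.012]
top rack 0.9 [243. 194.] [0.516 0.316 0.   ]
top rack 0.66 [223. 350.] [ 0.56  -0.034  0.   ]
scene rack 0.68 [275. 419.] [0.515 0.321 0.   ]
top capacitor 0.83 [222. 366.] [ 0.563 -0.07   0.   ]
scene capacitor 0.68 [196. 317.] [ 0.555 -0.063  0.   ]
scene capacitor 0.35 [177. 293.] [ 0.567 -0.181 -0.   ]
top beaker 0.64 [144. 337.] [ 0.746 -0.005  0.   ]
top beaker 0.19 [218. 360.] [ 0.572 -0.058  0.   ]
scene beaker 0.79 [234. 272.] [ 0.743 -0.005  0.   ]
top bottle 0.79 [160. 462.] [ 0.708 -0.298  0.   ]
scene bottle 0.78 [173. 238.] [ 0.699 -0.296  0.   ]
top tongs 0.68 [152. 237.] [0.726 0.226 0.   ]
scene tongs 0.88 [287. 328.] [0.72  0.223 0.   ]
```

View pics/t1.png

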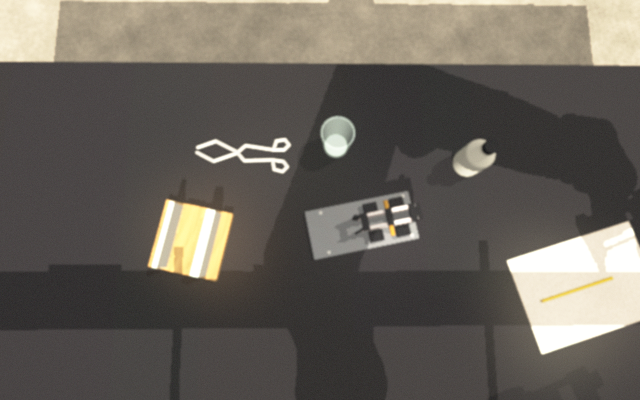

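View pics/s1.png

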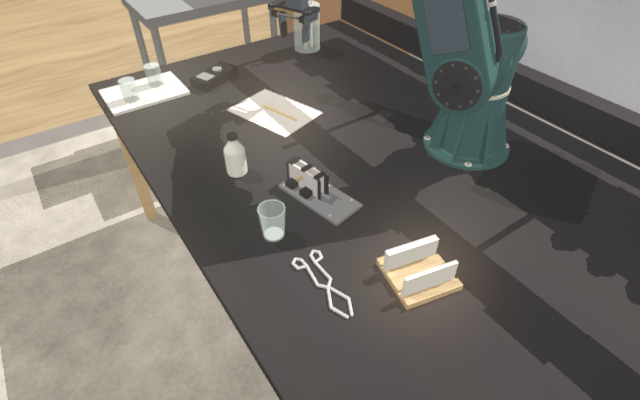

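The top view shows the rack at about (190,240): the right slab, at col 208, looks thicker, and the thin one is at col 171. The capacitor is at (360,225) with its mouth to the left. The scene view agrees. Next I plan a move above the capacitor for a close wrist view.

```bash
cat >> h.py <<'E'
def rel(pos,yaw,base=None):
    """tool down, tool x at world yaw (deg) -> row numbers from current pose"""
    s=get_state(); R0=R.from_rotvec(s['eef_rot']); y=np.radians(yaw)
    x=np.array([np.cos(y),np.sin(y),0]); z=np.array([0,0,-1.]); Rt=R.from_matrix(np.c_[x,np.cross(z,x),z])
    d=R0.inv().apply(np.array(pos)-s['tool_pos'])*100
    print('d cm',d.round(2),'r deg',np.degrees((R0.inv()*Rt).as_rotvec()).round(2))
E
python3 - <<'E'
from h import *
s=get_state(); R0=R.from_rotvec(s['eef_rot']); print(R0.as_matrix().round(3))
c=get_calibration('wrist'); print(R0.inv().apply(c['origin']-s['tool_pos']).round(3),(R0.inv()*R.from_rotvec(c['attitude'])).as_matrix().round(3),c['intrinsics'][0])
rel([.50,-.35,.28],60); rel([.50,0,.30],99)
for q in ('thick_slab','thin_slab','rack','capacitor'):
    if q=='thick_slab': read_camera('top')
    r=regions_of('top',q)
    for e in r[:2]:
        m=e['region'].astype(np.uint8); z={'rack':.018,'capacitor':.012}.get(q,.07)
        b=cv2.boxPoints(cv2.minAreaRect(cv2.findNonZero(m)))
        cal=get_calibration('top'); P=np.array([onz(cal,*p,z) for p in b]); 
        E=np.diff(P,axis=0)[:2]; print(q,round(e['score'],2),e['bbox'],P.mean(0).round(3),np.linalg.norm(E,axis=1).round(3),np.degrees(np.arctan2(E[:,1],E[:,0])).round(1))
E
```

```text
[[ 0.925  0.38  -0.   ]
 [ 0.38  -0.925  0.   ]
 [ 0.    -0.    -1.   ]]
[ 0.073 -0.    -0.17 ] [[-0.    -0.966 -0.259]
 [ 1.    -0.     0.   ]
 [-0.    -0.259  0.966]] [349.2112589    0.         317.53028616]
d cm [ 32.95 -18.63  -6.61] r deg [ -0.    -0.   -37.67]
d cm [ 46.25 -51.    -8.61] r deg [ -0.    -0.   -76.67]
thick_slab 0.63 [198.3, 137.6, 289.5, 172.8] [0.701 0.198 0.07 ] [0.073 0.2  ] [  2.7 -89.8]
thin_slab 0.67 [153.3, 201.0, 181.0, 267.0] [0.53  0.349 0.07 ] [0.137 0.032] [ -12.2 -105.5]
capacitor 0.8 [306.8, 188.1, 422.1, 258.8] [ 0.558 -0.069  0.012] [0.261 0.111] [ -78.6 -170.9]
```

Request:
move_arm:
  targets:
    - {"dx": 33,"dy": -18.6,"dz": -6.6,"rz": -38}
    - {"dx": 33,"dy": -18.6,"dz": -6.6,"rz": -38}
    - {"dx": 33,"dy": -18.6,"dz": -6.6,"rz": -38}
    - {"dx": 33,"dy": -18.6,"dz": -6.6,"rz": -38}
    - {"dx": 33,"dy": -18.6,"dz": -6.6,"rz": -38}

```text
invalid input at $.targets[0]: expected keys dx, dy, dz, rx, ry, rz, hand
```

```bash
python3 -c "
from h import *
rel([.55,.02,.28],99);print(get_state()['clock'])"
```

```text
d cm [ 51.63 -50.95  -6.61] r deg [  0.     0.   -76.67]
1.25
```

All keys are needed.

Request:
move_arm:
  targets:
    - {"dx": 33,"dy": -18.6,"dz": -6.6,"rx": 0,"ry": 0,"rz": -38,"hand": 5}
    - {"dx": 33,"dy": -18.6,"dz": -6.6,"rx": 0,"ry": 0,"rz": -38,"hand": 5}
    - {"dx": 33,"dy": -18.6,"dz": -6.6,"rx": 0,"ry": 0,"rz": -38,"hand": 5}
    - {"dx": 33,"dy": -18.6,"dz": -6.6,"rx": 0,"ry": 0,"rz": -38,"hand": 5}
    - {"dx": 51.6,"dy": -51,"dz": -6.6,"rx": 0,"ry": 0,"rz": -76.7,"hand": 5}

```text
clock: 1.88
tool_pos: [0.4369, -0.3927, 0.2607]
eef_rot: [2.55, 1.832, 0.001]
force: [0.1, -0.5, -0.5]
width: 0.0508
grasp_force: 0.0
```

```bash
python3 -c "
from h import *
rel([.55,.02,.28],99);print(get_state()['clock'])"
```

```text
d cm [42.73 -2.45 -1.96] r deg [  0.09   0.06 -27.62]
1.875
```

Request:
move_arm:
  targets:
    - {"dx": 42.7,"dy": -2.5,"dz": -2,"rx": 0,"ry": 0,"rz": -27.6,"hand": 5}
    - {"dx": 42.7,"dy": -2.5,"dz": -2,"rx": 0,"ry": 0,"rz": -27.6,"hand": 5}
    - {"dx": 42.7,"dy": -2.5,"dz": -2,"rx": 0,"ry": 0,"rz": -27.6,"hand": 5}
    - {"dx": 42.7,"dy": -2.5,"dz": -2,"rx": 0,"ry": 0,"rz": -27.6,"hand": 5}
    - {"dx": 42.7,"dy": -2.5,"dz": -2,"rx": 0,"ry": 0,"rz": -27.6,"hand": 5}

```text
clock: 2.5
tool_pos: [0.5192, -0.0912, 0.2748]
eef_rot: [2.047, 2.383, 0.001]
force: [0.2, -1.2, 0.7]
width: 0.0498
grasp_force: 0.0
```

```bash
python3 -c "
from h import *
rel([.55,.02,.28],99);print(get_state()['clock'])"
```

```text
d cm [10.53  4.72 -0.52] r deg [ 0.04  0.01 -0.33]
2.5
```

Request:
move_arm:
  targets:
    - {"dx": 10.5,"dy": 4.7,"dz": -0.5,"rx": 0,"ry": 0,"rz": 0,"hand": 5}
    - {"dx": 10.5,"dy": 4.7,"dz": -0.5,"rx": 0,"ry": 0,"rz": 0,"hand": 5}
    - {"dx": 10.5,"dy": 4.7,"dz": -0.5,"rx": 0,"ry": 0,"rz": 0,"hand": 5}
    - {"dx": 10.5,"dy": 4.7,"dz": -0.5,"rx": 0,"ry": 0,"rz": 0,"hand": 5}
    - {"dx": 10.5,"dy": 4.7,"dz": -0.5,"rx": 0,"ry": 0,"rz": 0,"hand": 5}

```text
clock: 3.12
tool_pos: [0.5493, 0.0167, 0.2793]
eef_rot: [-2.049, -2.382, 0.0]
force: [-0.1, 0.5, 0.2]
width: 0.0501
grasp_force: 0.0
```

```bash
python3 - <<'E'
from h import *
print(get_state()['tool_pos'],get_state()['joint_vel'].round(3))
c=get_calibration('wrist'); np.savez('capcal.npz',**c); im=save('wrist','w1.png')
for q,z in [('gap_mouth',.012),('gap_end',.012),('capacitor',0)]:
    for e in pinpoint('wrist',q)[:2]: print(q,round(e['score'],2),np.round(e['centre'],1),onz(c,e['centre'][1],e['centre'][0],z).round(4))
E
```

```text
[0.54932563 0.01666706 0.27931544] [-0.004 -0.002  0.001  0.003 -0.     0.004]
gap_mouth 0.82 [207.7 314. ] [ 0.5525 -0.0362  0.012 ]
gap_end 0.58 [296.  318.9] [ 0.5782 -0.1623  0.012 ]
capacitor 0.63 [222.5 314.1] [ 0.5561 -0.0602  0.    ]
```

View pics/w1.png

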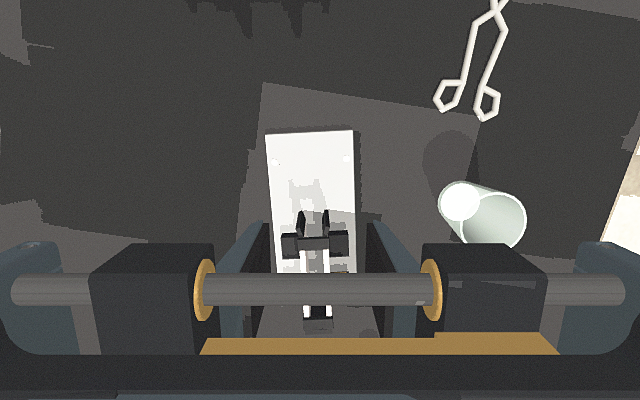

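The base's front corners are at about (265,136) and (353,129). The black lead-in tips are at (303,212) and (326,212), and the gap runs downwards at about col 314. I will fit the edges.

```bash
python3 - <<'E'
from h import *
c=dict(np.load('capcal.npz')); g=cv2.imread('pics/w1.png',0).astype(float)
g=cv2.GaussianBlur(g,(3,3),0)
def edge(line,lo,sgn):
    d=np.diff(line)*sgn; i=d.argmax(); w=d[max(0,i-2):i+3].clip(0); return lo+.5+(w*np.arange(max(0,i-2),max(0,i-2)+len(w))).sum()/w.sum()
L=[(edge(g[r,255:285],255,1),r) for r in range(145,215,3)]
Rr=[(edge(g[r,340:366],340,-1),r) for r in range(145,215,3)]
F=[(u,edge(g[118:148,u],118,1)) for u in range(275,345,3)]
def fit(P):
    X=np.array([onz(c,u,v,.012)[:2] for u,v in P]); vx,vy,x,y=cv2.fitLine(X.astype(np.float32),cv2.DIST_HUBER,0,.001,.001).ravel()
    d=np.array([vx,vy]);n=np.array([-vy,vx]);print(np.degrees(np.arctan2(vy,vx)).round(2),np.std((X-[x,y])@n).round(5));return np.array([x,y]),d
l=fit(L);r=fit(Rr);f=fit(F)
def X(a,b):
    t=np.linalg.solve(np.c_[a[1],-b[1]],b[0]-a[0]); return a[0]+t[0]*a[1]
A,B=X(l,f),X(r,f); print(A,B,np.linalg.norm(A-B)); m=(A+B)/2
def s(d): return d*np.sign(d[1])*-1
d=s(l[1])+s(r[1]); d/=np.linalg.norm(d); print('yaw',np.degrees(np.arctan2(d[1],d[0])),'origin',m+.125*d,'mouth',m+.1*d)
cv2.imwrite('pics/w1c.png',cv2.resize(cv2.imread('pics/w1.png')[110:330,240:380],None,fx=3.6,fy=2.7*1,interpolation=cv2.INTER_CUBIC))
E
```

```text
-78.45 0.00015
-78.5 5e-05
11.54 7e-05
[0.4781687  0.04805141] [0.5846412  0.06979212] 0.10866948
yaw -78.474625 origin [ 0.5563802  -0.06355777] mouth [ 0.55138516 -0.03906187]
```

View pics/w1c.png

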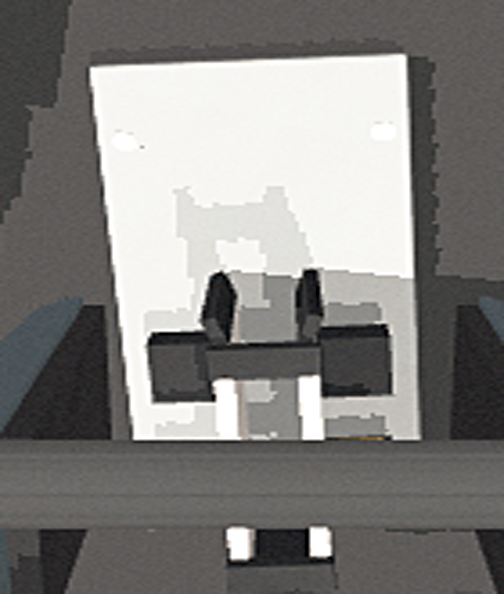

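The crop confirms the edges, so the fit holds: push yaw −78.5°, mouth at (0.551, −0.039). Now to the rack.

```bash
python3 -c "
from h import *
rel([.455,.29,.28],166)"
```

```text
d cm [28.42 -5.25 -0.06] r deg [  0.     0.   -67.39]
```

Request:
move_arm:
  targets:
    - {"dx": 28.4,"dy": -5.3,"dz": 0,"rx": 0,"ry": 0,"rz": -67.4,"hand": 5}
    - {"dx": 28.4,"dy": -5.3,"dz": 0,"rx": 0,"ry": 0,"rz": -67.4,"hand": 5}
    - {"dx": 28.4,"dy": -5.3,"dz": 0,"rx": 0,"ry": 0,"rz": -67.4,"hand": 5}
    - {"dx": 28.4,"dy": -5.3,"dz": 0,"rx": 0,"ry": 0,"rz": -67.4,"hand": 5}
    - {"dx": 28.4,"dy": -5.3,"dz": 0,"rx": 0,"ry": 0,"rz": -67.4,"hand": 5}

```text
clock: 3.95
tool_pos: [0.4533, 0.2923, 0.2796]
eef_rot: [0.739, 3.053, 0.001]
force: [0.2, 0.1, 0.2]
width: 0.0499
grasp_force: 0.0
```

```bash
python3 -c "
from h import *
rel([.455,.29,.28],166)"
```

```text
d cm [-0.25 -0.13 -0.04] r deg [ 2.00e-02  1.00e-02 -1.32e+01]
```

Request:
move_arm:
  targets:
    - {"dx": 0,"dy": 0,"dz": 0,"rx": 0,"ry": 0,"rz": -13.2,"hand": 5}
    - {"dx": 0,"dy": 0,"dz": 0,"rx": 0,"ry": 0,"rz": -13.2,"hand": 5}
    - {"dx": 0,"dy": 0,"dz": 0,"rx": 0,"ry": 0,"rz": -13.2,"hand": 5}
    - {"dx": 0,"dy": 0,"dz": 0,"rx": 0,"ry": 0,"rz": -13.2,"hand": 5}
    - {"dx": 0,"dy": 0,"dz": 0,"rx": 0,"ry": 0,"rz": -13.2,"hand": 5}

```text
clock: 4.58
tool_pos: [0.4544, 0.2902, 0.2794]
eef_rot: [0.396, 3.117, 0.0]
force: [0.0, -0.2, 1.1]
width: 0.0499
grasp_force: 0.0
```

```bash
python3 - <<'E'
from h import *
c=get_calibration('wrist'); np.savez('rackcal.npz',**c); im=save('wrist','w2.png')
for q,z in [('thick_slab_center',.04),('thin_slab_center',.04),('rack',0)]:
    for e in pinpoint('wrist',q)[:2]: print(q,round(e['score'],2),np.round(e['centre'],1),onz(c,e['centre'][1],e['centre'][0],z).round(4))
E
```

```text
thick_slab_center 0.88 [219.8 322.2] [0.5143 0.2809 0.04  ]
thin_slab_center 0.98 [215.  390.8] [0.5294 0.364  0.04  ]
rack 0.7 [207.7 351.4] [0.5204 0.3203 0.    ]
```

View pics/w2.png

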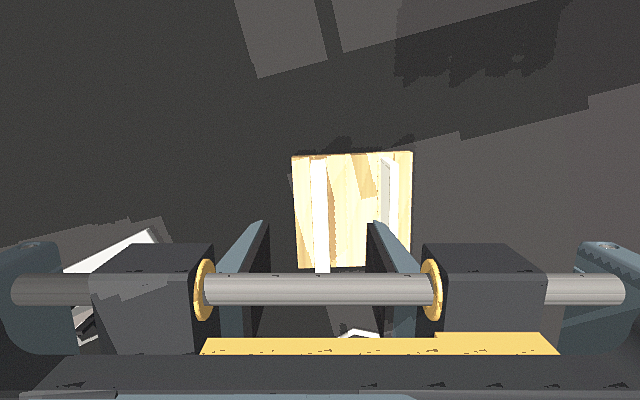

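The thick slab is the left one, with its top face at cols 311–329 and rows 158–272. The thin one is at about col 388. I will fit its edges.

```bash
python3 - <<'E'
from h import *
im=cv2.imread('pics/w2.png')
cv2.imwrite('pics/w2c.png',cv2.resize(im[145:285,285:420],None,fx=4,fy=4,interpolation=cv2.INTER_CUBIC))
c=dict(np.load('rackcal.npz'))
b=im[:,:,0].astype(int)
for r in (156,158,160,162,170,190,210,230,250,262,268,271,273): 
    w=np.where(b[r,300:345]>225)[0]+300; print(r,(w.min(),w.max()) if len(w) else None, b[r,304:336:2])
E
```

```text
156 (np.int64(327), np.int64(327)) [ 95  93 115 121 162 170 129 130 124 125 124 142 221 215 220 221]
158 (np.int64(304), np.int64(327)) [236 240 249 111 108 147 110 106 106 117 214 167 221 207 210 213]
160 (np.int64(306), np.int64(324)) [220 228 240 110 255 255 255 255 255 255 255 223 218 207 207 208]
162 (np.int64(306), np.int64(324)) [219 227 236 111 255 254 254 254 253 253 255 220 221 207 208 214]
170 (np.int64(306), np.int64(327)) [220 227 231 255 255 255 255 255 255 255 255 168 223 211 209 214]
190 (np.int64(302), np.int64(326)) [227 224 231 190 255 255 255 255 255 255 255 255 135 127 205 201]
210 (np.int64(302), np.int64(327)) [235 204 213 225 255 255 255 255 255 255 255 255 127 129 120 220]
230 (np.int64(301), np.int64(336)) [226 226 217 224 185 255 255 255 255 255 255 255 229 128 127 118]
250 (np.int64(307), np.int64(336)) [140 139 234 224 236 255 255 255 255 255 255 255 255 114 125 124]
262 (np.int64(311), np.int64(344)) [142 155 156 146 239 191 255 255 255 255 255 255 255 138 168 164]
268 (np.int64(315), np.int64(329)) [ 76  75  74  44  46  15 255 255 255 255 255 255 255  81  50  56]
271 (np.int64(315), np.int64(329)) [ 53  58  55  54  55  29 255 255 255 255 255 255 255  83  59  61]
273 None [121 121 124 124 121 114  91  94  90  90  88  89  93 109 126 124]
```

View pics/w2c.png

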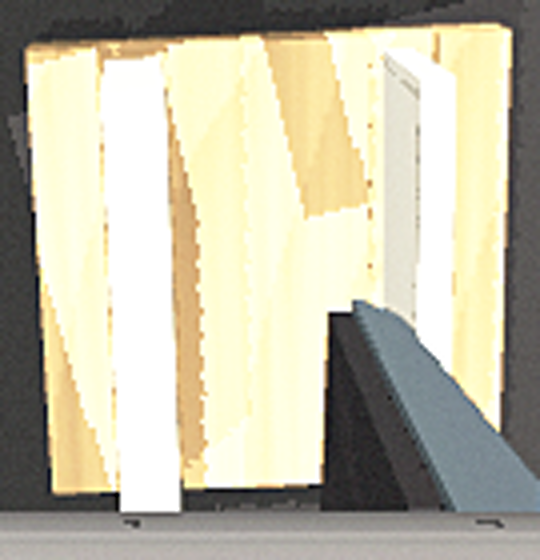

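```bash
python3 - <<'E'
from h import *
im=cv2.imread('pics/w2.png'); c=dict(np.load('rackcal.npz')); g=cv2.GaussianBlur(im[:,:,0].astype(float),(1,3),0)
print(im[156:180,319].tolist())
L=[];Rr=[]
for r in range(185,272,2):
    row=im[r,:,0].astype(float); 
    u=319
    while row[u]>246:u-=1
    L.append((u+.5,r)); u=319
    while row[u]>246:u+=1
    Rr.append((u-.5,r))
def fit(P,z):
    X=np.array([onz(c,u,v,z)[:2] for u,v in P]); vx,vy,x,y=cv2.fitLine(X.astype(np.float32),cv2.DIST_HUBER,0,.001,.001).ravel()
    d=np.array([vx,vy])*np.sign(vx); n=np.array([-d[1],d[0]]);print(np.degrees(np.arctan2(d[1],d[0])).round(2),np.std((X-[x,y])@n).round(5));return np.array([x,y]),d,n
l=fit(L,.07);r=fit(Rr,.07); print('thick',(l[0]-r[0])@l[2])
d=l[1]+r[1]; d/=np.linalg.norm(d); n=np.array([-d[1],d[0]]); yaw=np.degrees(np.arctan2(d[1],d[0]))
p=(l[0]+r[0])/2
for v,z in ((159.5,.01),(159.5,.07)):
    e=onz(c,318,v,z)[:2]; t=(e-p)@d; print(z,'near end',p+t*d,'centre',p+(t+.07)*d,'yaw',yaw)
# rack near edge (z=.018) from corners crop (27,45)->,(512,25)
A=onz(c,285+27/4,145+45/4,.018);B=onz(c,285+512/4,145+26/4,.018);print(A,B,np.linalg.norm(A-B),np.degrees(np.arctan2(*(B-A)[1::-1]))-90)
m=(A+B)[:2]/2; print('rack centre',m+.075*d,'slab c',m+.075*d+.042*n, m+.075*d-.042*n)
E
```

```text
[[131, 185, 227], [120, 173, 211], [110, 160, 201], [157, 200, 225], [255, 255, 255], [255, 255, 255], [253, 255, 255], [253, 255, 255], [253, 255, 255], [253, 255, 255], [253, 255, 255], [255, 255, 255], [255, 255, 255], [255, 255, 255], [255, 255, 255], [255, 255, 255], [255, 255, 255], [255, 255, 255], [255, 255, 255], [255, 255, 255], [255, 255, 255], [255, 255, 255], [255, 255, 255], [255, 255, 255]]
-11.97 0.00032
-11.99 0.00032
thick -0.017629983
0.01 near end [0.44497466 0.29294494] centre [0.51345024 0.27841584] yaw -11.979317
0.07 near end [0.43645831 0.29475193] centre [0.50493389 0.28022283] yaw -11.979317
[0.43193355 0.26333559 0.018     ] [0.46367825 0.40958878 0.018     ] 0.14965869309321522 -12.2462671639003
rack centre [0.5211726  0.32089529] slab c [0.52989006 0.36198064] [0.51245514 0.27980994]
```

Slab: thickness 17.6 mm (so it is the thick one), centre (0.513, 0.279), yaw −12.0°. It agrees with the rack edge. I grasp 48 mm behind the centre.

```bash
python3 -c "
from h import *
rel([.466,.2888,.10],168.0)"
```

```text
d cm [-1.17  0.14 17.94] r deg [ 0.   -0.   -2.43]
```

Request:
move_arm:
  targets:
    - {"dx": -1.2,"dy": 0.1,"dz": 5,"rx": 0,"ry": 0,"rz": -2.4,"hand": 5}
    - {"dx": -1.2,"dy": 0.1,"dz": 11,"rx": 0,"ry": 0,"rz": -2.4,"hand": 5}
    - {"dx": -1.2,"dy": 0.1,"dz": 16,"rx": 0,"ry": 0,"rz": -2.4,"hand": 5}
    - {"dx": -1.2,"dy": 0.1,"dz": 17.9,"rx": 0,"ry": 0,"rz": -2.4,"hand": 5}
    - {"dx": -1.2,"dy": 0.1,"dz": 17.9,"rx": 0,"ry": 0,"rz": -2.4,"hand": 5}

```text
clock: 5.4
tool_pos: [0.4661, 0.2883, 0.1002]
eef_rot: [-0.329, -3.123, 0.001]
force: [-0.1, 0.5, 1.0]
width: 0.0503
grasp_force: 0.0
```

```bash
python3 -c "
from h import *
rel([.466,.2888,.028],168.0)"
```

```text
d cm [0.01 0.05 7.22] r deg [-0.05 -0.06 -0.01]
```

Request:
move_arm:
  targets:
    - {"dx": 0,"dy": 0,"dz": 3,"rx": 0,"ry": 0,"rz": 0,"hand": 5}
    - {"dx": 0,"dy": 0,"dz": 6,"rx": 0,"ry": 0,"rz": 0,"hand": 5}
    - {"dx": 0,"dy": 0,"dz": 7.2,"rx": 0,"ry": 0,"rz": 0,"hand": 5}
    - {"dx": 0,"dy": 0,"dz": 7.2,"rx": 0,"ry": 0,"rz": 0,"hand": 4}
    - {"dx": 0,"dy": 0,"dz": 7.2,"rx": 0,"ry": 0,"rz": 0,"hand": 3}

```text
clock: 6.02
tool_pos: [0.4671, 0.2889, 0.0298]
eef_rot: [0.328, 3.123, 0.002]
force: [0.2, 0.5, 0.1]
width: 0.0328
grasp_force: 0.0
```

Request:
move_arm:
  targets:
    - {"dx": 0,"dy": 0,"dz": 0,"rx": 0,"ry": 0,"rz": 0,"hand": 1.2}
    - {"dx": 0,"dy": 0,"dz": 0,"rx": 0,"ry": 0,"rz": 0,"hand": 1.2}
    - {"dx": 0,"dy": 0,"dz": 0,"rx": 0,"ry": 0,"rz": 0,"hand": 1.2}
    - {"dx": 0,"dy": 0,"dz": 0,"rx": 0,"ry": 0,"rz": 0,"hand": 1.2}
    - {"dx": 0,"dy": 0,"dz": 0,"rx": 0,"ry": 0,"rz": 0,"hand": 1.2}
  grip_force: 35

```text
clock: 6.65
tool_pos: [0.4666, 0.2886, 0.0292]
eef_rot: [0.328, 3.124, 0.001]
force: [-1.1, -1.6, 8.6]
width: 0.018
grasp_force: 35.0
```

Request:
move_arm:
  targets:
    - {"dx": 0,"dy": 0,"dz": -2,"rx": 0,"ry": 0,"rz": 0,"hand": 1.2}
    - {"dx": 0,"dy": 0,"dz": -5,"rx": 0,"ry": 0,"rz": 0,"hand": 1.2}
    - {"dx": 0,"dy": 0,"dz": -9,"rx": 0,"ry": 0,"rz": 0,"hand": 1.2}
    - {"dx": 0,"dy": 0,"dz": -11,"rx": 0,"ry": 0,"rz": 0,"hand": 1.2}
    - {"dx": 0,"dy": 0,"dz": -11,"rx": 0,"ry": 0,"rz": 0,"hand": 1.2}

```text
clock: 7.28
tool_pos: [0.4669, 0.2888, 0.1406]
eef_rot: [0.328, 3.122, 0.003]
force: [0.3, -0.1, -3.2]
width: 0.0176
grasp_force: 35.0
```

```bash
python3 - <<'E'
from h import *
d=np.array([np.cos(np.radians(-78.47)),np.sin(np.radians(-78.47))]); m=np.array([.55138,-.03906])
# slab front 20 mm before mouth: centre at mouth-.09, grasp -.048 further
p=m-d*(.09+.048); print(p, get_state()['qpos'].round(2))
rel([*p,.14],101.53)
for q in ('thick_slab','thin_slab'):
    read_camera('top'); print(q,[(round(e['score'],2),e['bbox']) for e in search_frame('top',q)[:2]])
E
```

```text
[0.52379642 0.09615519] [ 0.51  0.25  2.08  0.    0.82 -0.85]
d cm [ -9.57 -17.66   0.05] r deg [2.000e-01 5.000e-02 6.646e+01]
thick_slab [(0.91, [178.7, 201.1, 206.0, 251.1])]
thin_slab [(0.73, [162.8, 201.7, 182.7, 245.5])]
```

Request:
move_arm:
  targets:
    - {"dx": -1.4,"dy": -2.5,"dz": 0,"rx": 0,"ry": 0,"rz": 9.5,"hand": 1.2}
    - {"dx": -2.8,"dy": -5.1,"dz": 0,"rx": 0,"ry": 0,"rz": 19,"hand": 1.2}
    - {"dx": -4.2,"dy": -7.7,"dz": 0,"rx": 0,"ry": 0,"rz": 28.5,"hand": 1.2}
    - {"dx": -5.6,"dy": -10.3,"dz": 0,"rx": 0,"ry": 0,"rz": 38,"hand": 1.2}
    - {"dx": -7,"dy": -12.9,"dz": 0,"rx": 0,"ry": 0,"rz": 47.5,"hand": 1.2}

```text
clock: 8.1
tool_pos: [0.5074, 0.1466, 0.1374]
eef_rot: [-1.566, -2.722, 0.002]
force: [1.0, 0.1, -3.5]
width: 0.0182
grasp_force: 35.0
```

```bash
python3 -c "
from h import *
rel([.5238,.0962,.14],101.53)"
```

```text
d cm [-5.18 -1.12 -0.26] r deg [-0.1  -0.02 18.65]
```

Request:
move_arm:
  targets:
    - {"dx": -2.6,"dy": -0.5,"dz": -0.2,"rx": 0,"ry": 0,"rz": 9.5,"hand": 1.2}
    - {"dx": -5.2,"dy": -1.1,"dz": -0.2,"rx": 0,"ry": 0,"rz": 18.6,"hand": 1.2}
    - {"dx": -5.2,"dy": -1.1,"dz": -0.2,"rx": 0,"ry": 0,"rz": 18.6,"hand": 1.2}
    - {"dx": -5.2,"dy": -1.1,"dz": -0.2,"rx": 0,"ry": 0,"rz": 18.6,"hand": 1.2}
    - {"dx": -5.2,"dy": -1.1,"dz": -0.2,"rx": 0,"ry": 0,"rz": 18.6,"hand": 1.2}

```text
clock: 8.72
tool_pos: [0.5244, 0.0978, 0.1401]
eef_rot: [-1.977, -2.441, 0.001]
force: [0.0, 0.4, -3.5]
width: 0.0176
grasp_force: 35.0
```

```bash
python3 - <<'E'
from h import *
rel([.5238,.0962,.14],101.53); rel([.5238,.0962,.034],101.53); print(get_state()['tool_pos'],get_state()['force'])
np.savez('c3.npz',**get_calibration('wrist')); im=save('wrist','w3.png'); cv2.imwrite('pics/w3c.png',cv2.resize(im[90:290,230:400,::-1],None,fx=3,fy=3))
E
```

```text
d cm [-0.15 -0.09  0.01] r deg [-0.03 -0.01  0.47]
d cm [-0.15 -0.08 10.61] r deg [-0.03 -0.01  0.47]
[0.5243563  0.09783747 0.14005141] [ 0.02996849  0.38529419 -3.4944373 ]
```

View pics/w3c.png

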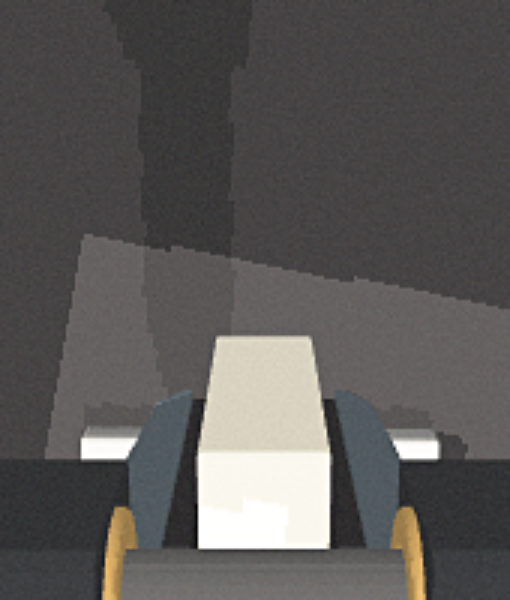

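The slab is held square in the fingers and centred at col ~318, with the base's front edge just below it. I descend to the apron.

Request:
move_arm:
  targets:
    - {"dx": -0.1,"dy": -0.1,"dz": 4,"rx": 0,"ry": 0,"rz": 0.5,"hand": 1.2}
    - {"dx": -0.1,"dy": -0.1,"dz": 8,"rx": 0,"ry": 0,"rz": 0.5,"hand": 1.2}
    - {"dx": -0.1,"dy": -0.1,"dz": 10,"rx": 0,"ry": 0,"rz": 0.5,"hand": 1.2}
    - {"dx": -0.1,"dy": -0.1,"dz": 10.5,"rx": 0,"ry": 0,"rz": 0.5,"hand": 1.2}
    - {"dx": -0.1,"dy": -0.1,"dz": 10.5,"rx": 0,"ry": 0,"rz": 0.5,"hand": 1.2}

```text
clock: 9.4
tool_pos: [0.5242, 0.0963, 0.0357]
eef_rot: [1.989, 2.431, 0.0]
force: [0.6, 1.2, -3.1]
width: 0.0178
grasp_force: 35.0
```

```bash
cat >> h.py <<'E'
D=np.array([np.cos(np.radians(-78.47)),np.sin(np.radians(-78.47))]); N=np.array([-D[1],D[0]]); M=np.array([.55138,-.03906])
def cap():
    s=get_state(); v=s['tool_pos'][:2]-M
    print('cap x %.1f y %.1f z %.1f mm'%(v@D*1000-25,v@N*1000,s['tool_pos'][2]*1000),'yaw err',(R.from_rotvec(s['eef_rot']).as_matrix()[:2,0]@-N*57.3).round(2),'F',np.round([s['force'][:2]@D,s['force'][:2]@N,s['force'][2]],1),s['ft_torque'].round(2),'w',round(s['width'],4),'t',s['clock'])
E
python3 -c "
from h import *
cap()"
```

```text
cap x -163.1 y 0.4 z 35.7 mm yaw err -0.11 F [-1.   0.8 -3.1] [ 0.13 -0.07 -0.01] w 0.0178 t 9.4
```

Request:
move_arm:
  targets:
    - {"dx": 0,"dy": 0,"dz": 0.1,"rx": 0,"ry": 0,"rz": 0,"hand": 1.2}
    - {"dx": 0,"dy": 0,"dz": 0.2,"rx": 0,"ry": 0,"rz": 0,"hand": 1.2}
    - {"dx": 0,"dy": 0,"dz": 0.3,"rx": 0,"ry": 0,"rz": 0,"hand": 1.2}
    - {"dx": 0,"dy": 0,"dz": 0.3,"rx": 0,"ry": 0,"rz": 0,"hand": 1.2}
    - {"dx": 0,"dy": 0,"dz": 0.3,"rx": 0,"ry": 0,"rz": 0,"hand": 1.2}

```text
clock: 10.02
tool_pos: [0.5239, 0.0961, 0.0324]
eef_rot: [-1.99, -2.431, 0.0]
force: [-0.4, -0.1, -3.1]
width: 0.0179
grasp_force: 35.0
```

```bash
python3 -c "
from h import *
cap()"
```

```text
cap x -162.9 y 0.1 z 32.4 mm yaw err -0.14 F [-0.  -0.4 -3.1] [ 0.18 -0.12  0.01] w 0.0179 t 10.025
```

Request:
move_arm:
  targets:
    - {"dx": 0,"dy": 0,"dz": 0.05,"rx": 0,"ry": 0,"rz": 0,"hand": 1.2}
    - {"dx": 0,"dy": 0,"dz": 0.1,"rx": 0,"ry": 0,"rz": 0,"hand": 1.2}
    - {"dx": 0,"dy": 0,"dz": 0.1,"rx": 0,"ry": 0,"rz": 0,"hand": 1.2}
    - {"dx": 0,"dy": 0,"dz": 0.1,"rx": 0,"ry": 0,"rz": 0,"hand": 1.2}
    - {"dx": 0,"dy": 0,"dz": 0.1,"rx": 0,"ry": 0,"rz": 0,"hand": 1.2}

```text
clock: 10.65
tool_pos: [0.5239, 0.0961, 0.0314]
eef_rot: [-1.99, -2.431, 0.0]
force: [-0.9, -0.0, -3.4]
width: 0.018
grasp_force: 35.0
```

```bash
python3 -c "
from h import *
cap()"
```

```text
cap x -162.9 y 0.1 z 31.4 mm yaw err -0.14 F [-0.2 -0.9 -3.4] [ 0.08 -0.05  0.04] w 0.018 t 10.65
```

Request:
move_arm:
  targets:
    - {"dx": 0,"dy": 0,"dz": 0.05,"rx": 0,"ry": 0,"rz": 0,"hand": 1.2}
    - {"dx": 0,"dy": 0,"dz": 0.1,"rx": 0,"ry": 0,"rz": 0,"hand": 1.2}
    - {"dx": 0,"dy": 0,"dz": 0.1,"rx": 0,"ry": 0,"rz": 0,"hand": 1.2}
    - {"dx": 0,"dy": 0,"dz": 0.1,"rx": 0,"ry": 0,"rz": 0,"hand": 1.2}
    - {"dx": 0,"dy": 0,"dz": 0.1,"rx": 0,"ry": 0,"rz": 0,"hand": 1.2}

```text
clock: 11.28
tool_pos: [0.524, 0.0962, 0.031]
eef_rot: [-1.99, -2.431, -0.0]
force: [-5.7, 2.7, 12.8]
width: 0.0179
grasp_force: 35.0
```

```bash
python3 -c "
from h import *
cap()"
```

```text
cap x -163.0 y 0.2 z 31.0 mm yaw err -0.15 F [-3.8 -5.  12.8] [-0.15  0.88 -0.25] w 0.0179 t 11.275
```

Contact with the apron. I ease off slightly and slide in.

Request:
move_arm:
  targets:
    - {"dx": 0,"dy": 0,"dz": -0.05,"rx": 0,"ry": 0,"rz": 0,"hand": 1.2}
    - {"dx": -0.8,"dy": 0,"dz": -0.05,"rx": 0,"ry": 0,"rz": 0,"hand": 1.2}
    - {"dx": -1.6,"dy": 0,"dz": -0.05,"rx": 0,"ry": 0,"rz": 0,"hand": 1.2}
    - {"dx": -2.4,"dy": 0,"dz": -0.05,"rx": 0,"ry": 0,"rz": 0,"hand": 1.2}
    - {"dx": -3,"dy": 0,"dz": -0.05,"rx": 0,"ry": 0,"rz": 0,"hand": 1.2}

```text
clock: 11.9
tool_pos: [0.5304, 0.0661, 0.0311]
eef_rot: [1.99, 2.43, 0.001]
force: [-1.7, 3.6, 6.2]
width: 0.018
grasp_force: 35.0
```

```bash
python3 -c "
from h import *
cap()"
```

```text
cap x -132.2 y 0.5 z 31.1 mm yaw err -0.17 F [-3.9 -0.9  6.2] [ 0.97  0.07 -0.06] w 0.018 t 11.9
```

Request:
move_arm:
  targets:
    - {"dx": -0.6,"dy": -0.03,"dz": 0,"rx": 0,"ry": 0,"rz": 0,"hand": 1.2}
    - {"dx": -1.2,"dy": -0.04,"dz": 0,"rx": 0,"ry": 0,"rz": 0,"hand": 1.2}
    - {"dx": -1.8,"dy": -0.04,"dz": 0,"rx": 0,"ry": 0,"rz": 0,"hand": 1.2}
    - {"dx": -2.4,"dy": -0.04,"dz": 0,"rx": 0,"ry": 0,"rz": 0,"hand": 1.2}
    - {"dx": -3,"dy": -0.04,"dz": 0,"rx": 0,"ry": 0,"rz": 0,"hand": 1.2}

```text
clock: 12.52
tool_pos: [0.5359, 0.0366, 0.0312]
eef_rot: [1.991, 2.43, 0.001]
force: [-2.2, 5.2, 6.9]
width: 0.0178
grasp_force: 35.0
```

```bash
python3 -c "
from h import *
cap()"
```

```text
cap x -102.3 y -0.1 z 31.2 mm yaw err -0.17 F [-5.5 -1.1  6.9] [1.29 0.14 0.  ] w 0.0178 t 12.525
```

Request:
move_arm:
  targets:
    - {"dx": -1,"dy": 0,"dz": 0,"rx": 0,"ry": 0,"rz": 0,"hand": 1.2}
    - {"dx": -2,"dy": 0,"dz": 0,"rx": 0,"ry": 0,"rz": 0,"hand": 1.2}
    - {"dx": -3,"dy": 0,"dz": 0,"rx": 0,"ry": 0,"rz": 0,"hand": 1.2}
    - {"dx": -4,"dy": 0,"dz": 0,"rx": 0,"ry": 0,"rz": 0,"hand": 1.2}
    - {"dx": -4.7,"dy": 0,"dz": 0,"rx": 0,"ry": 0,"rz": 0,"hand": 1.2}

```text
clock: 13.15
tool_pos: [0.545, -0.0096, 0.0311]
eef_rot: [1.991, 2.43, 0.001]
force: [-1.2, 5.4, 7.3]
width: 0.0182
grasp_force: 35.0
```

```bash
python3 -c "
from h import *
cap()"
```

```text
cap x -55.1 y -0.3 z 31.1 mm yaw err -0.19 F [-5.5 -0.1  7.3] [1.34 0.11 0.04] w 0.0182 t 13.15
```

Request:
move_arm:
  targets:
    - {"dx": 0,"dy": 0,"dz": 0,"rx": 0,"ry": 0,"rz": 0,"hand": 4}
    - {"dx": 0,"dy": 0,"dz": 0,"rx": 0,"ry": 0,"rz": 0,"hand": 4}
    - {"dx": 0,"dy": 0,"dz": 0,"rx": 0,"ry": 0,"rz": 0,"hand": 4}
    - {"dx": 0.5,"dy": 0,"dz": 0,"rx": 0,"ry": 0,"rz": 0,"hand": 4}
    - {"dx": 3,"dy": 0,"dz": 0,"rx": 0,"ry": 0,"rz": 0,"hand": 4}

```text
clock: 13.78
tool_pos: [0.5389, 0.0205, 0.0309]
eef_rot: [1.991, 2.43, 0.0]
force: [0.4, 0.7, -0.2]
width: 0.04
grasp_force: 0.0
```

Request:
move_arm:
  targets:
    - {"dx": 2.5,"dy": 0,"dz": 0,"rx": 0,"ry": 0,"rz": 0,"hand": 4}
    - {"dx": 2.8,"dy": 0,"dz": 0,"rx": 0,"ry": 0,"rz": 0,"hand": 4}
    - {"dx": 2.8,"dy": 0,"dz": 0,"rx": 0,"ry": 0,"rz": 0,"hand": 0}
    - {"dx": 2.8,"dy": 0,"dz": 0,"rx": 0,"ry": 0,"rz": 0,"hand": 0}
    - {"dx": 2.8,"dy": 0,"dz": 0,"rx": 0,"ry": 0,"rz": 0,"hand": 0}

```text
clock: 14.4
tool_pos: [0.5334, 0.0475, 0.0309]
eef_rot: [1.991, 2.43, 0.0]
force: [0.5, 0.1, -0.4]
width: 0.0127
grasp_force: 0.0
```

```bash
python3 -c "
from h import *
cap()
save('wrist','w4.png')"
```

```text
cap x -113.4 y -0.4 z 30.9 mm yaw err -0.17 F [-0.1  0.5 -0.4] [ 0.02 -0.11  0.07] w 0.0127 t 14.4
```

View pics/w4.png

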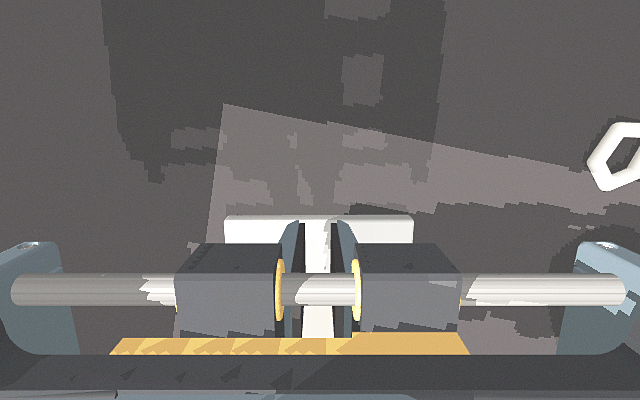

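The shut fingers are clear of the slab's rear end, which shows at (318,325). I push from behind.

Request:
move_arm:
  targets:
    - {"dx": -0.5,"dy": 0.03,"dz": 0,"rx": 0,"ry": 0,"rz": 0,"hand": 0}
    - {"dx": -1.5,"dy": 0.03,"dz": 0,"rx": 0,"ry": 0,"rz": 0,"hand": 0}
    - {"dx": -2.5,"dy": 0.03,"dz": 0,"rx": 0,"ry": 0,"rz": 0,"hand": 0}
    - {"dx": -3.5,"dy": 0.03,"dz": 0,"rx": 0,"ry": 0,"rz": 0,"hand": 0}
    - {"dx": -4.5,"dy": 0.03,"dz": 0,"rx": 0,"ry": 0,"rz": 0,"hand": 0}

```text
clock: 15.08
tool_pos: [0.5426, 0.0031, 0.0309]
eef_rot: [-1.99, -2.431, -0.0]
force: [-0.1, 2.1, 0.6]
width: 0.0002
grasp_force: 1.0
```

```bash
python3 -c "
from h import *
cap()"
```

```text
cap x -68.1 y -0.2 z 30.9 mm yaw err -0.15 F [-2.1  0.4  0.6] [0.33 0.   0.02] w 0.0002 t 15.075
```

Pushing with about 2 N. I continue in small steps to the stop.

Request:
move_arm:
  targets:
    - {"dx": -0.4,"dy": 0,"dz": 0,"rx": 0,"ry": 0,"rz": 0,"hand": 0}
    - {"dx": -0.8,"dy": 0,"dz": 0,"rx": 0,"ry": 0,"rz": 0,"hand": 0}
    - {"dx": -1.1,"dy": 0,"dz": 0,"rx": 0,"ry": 0,"rz": 0,"hand": 0}
    - {"dx": -1.3,"dy": 0,"dz": 0,"rx": 0,"ry": 0,"rz": 0,"hand": 0}
    - {"dx": -1.4,"dy": 0,"dz": 0,"rx": 0,"ry": 0,"rz": 0,"hand": 0}

```text
clock: 15.7
tool_pos: [0.5452, -0.0098, 0.0309]
eef_rot: [1.99, 2.431, 0.0]
force: [-0.5, 2.4, 1.4]
width: 0.0007
grasp_force: 1.2
```

```bash
python3 -c "
from h import *
cap()"
```

```text
cap x -54.9 y -0.2 z 30.9 mm yaw err -0.13 F [-2.5  0.   1.4] [ 0.32 -0.06 -0.  ] w 0.0007 t 15.7
```

Request:
move_arm:
  targets:
    - {"dx": -0.1,"dy": 0,"dz": 0,"rx": 0,"ry": 0,"rz": 0,"hand": 0}
    - {"dx": -0.2,"dy": 0,"dz": 0,"rx": 0,"ry": 0,"rz": 0,"hand": 0}
    - {"dx": -0.3,"dy": 0,"dz": 0,"rx": 0,"ry": 0,"rz": 0,"hand": 0}
    - {"dx": -0.4,"dy": 0,"dz": 0,"rx": 0,"ry": 0,"rz": 0,"hand": 0}
    - {"dx": -0.4,"dy": 0,"dz": 0,"rx": 0,"ry": 0,"rz": 0,"hand": 0}

```text
clock: 16.32
tool_pos: [0.5456, -0.0124, 0.0309]
eef_rot: [-1.99, -2.429, -0.001]
force: [-2.4, 21.4, 5.7]
width: 0.0005
grasp_force: 10.7
```

```bash
python3 -c "
from h import *
cap()"
```

```text
cap x -52.3 y -0.4 z 30.9 mm yaw err -0.17 F [-21.4   1.9   5.7] [3.37 0.22 0.  ] w 0.0005 t 16.325
```

Firm contact (21 N) at the expected depth. I back off and lift away.

Request:
move_arm:
  targets:
    - {"dx": 1,"dy": 0,"dz": 0,"rx": 0,"ry": 0,"rz": 0,"hand": 0}
    - {"dx": 4,"dy": 0,"dz": 0,"rx": 0,"ry": 0,"rz": 0,"hand": 0}
    - {"dx": 5,"dy": 0,"dz": -5,"rx": 0,"ry": 0,"rz": 0,"hand": 0}
    - {"dx": 5,"dy": 0,"dz": -11,"rx": 0,"ry": 0,"rz": 0,"hand": 0}
    - {"dx": 5,"dy": 0,"dz": -17,"rx": 0,"ry": 0,"rz": 0,"hand": 0}

```text
clock: 16.95
tool_pos: [0.5357, 0.0354, 0.2026]
eef_rot: [-1.989, -2.431, 0.001]
force: [0.8, 0.1, 0.8]
width: 0.0001
grasp_force: 0.0
```

Request:
move_arm:
  targets:
    - {"dx": 0,"dy": 0,"dz": -5,"rx": 0,"ry": 0,"rz": 0,"hand": 0}
    - {"dx": 0,"dy": 0,"dz": -7,"rx": 0,"ry": 0,"rz": 0,"hand": 0}
    - {"dx": 0,"dy": 0,"dz": -7,"rx": 0,"ry": 0,"rz": 0,"hand": 0}
    - {"dx": 0,"dy": 0,"dz": -7,"rx": 0,"ry": 0,"rz": 0,"hand": 0}
    - {"dx": 0,"dy": 0,"dz": -7,"rx": 0,"ry": 0,"rz": 0,"hand": 0}

```text
clock: 17.58
tool_pos: [0.5355, 0.0353, 0.2694]
eef_rot: [-1.989, -2.43, 0.002]
force: [-0.4, 0.8, 0.0]
width: 0.0006
grasp_force: 0.0
```

```bash
python3 - <<'E'
from h import *
cap()
im=save('wrist','w5.png'); b=read_camera('scene')[:,:,::-1]
A=cv2.resize(im[100:300,240:400,::-1],(480,600)); B=cv2.resize(b[140:330,220:480],(320,240)); o=np.zeros((600,800,3),np.uint8); o[:,:480]=A;o[:240,480:]=B
cv2.imwrite('pics/w5c.png',o)
E
```

```text
cap x -101.0 y -0.7 z 269.4 mm yaw err -0.14 F [-0.8 -0.3  0. ] [ 0.   -0.13  0.04] w 0.0006 t 17.575
```

View pics/w5c.png

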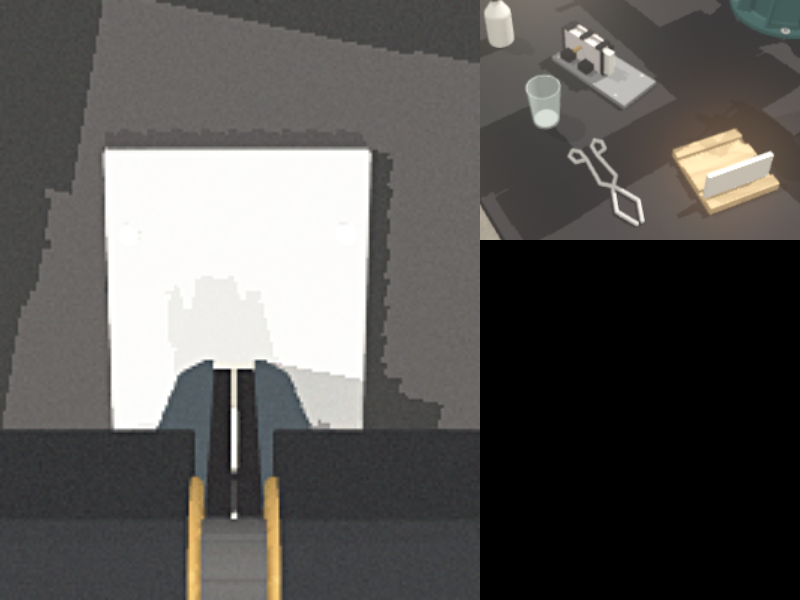

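The slab stands in the gap, the thin slab is still in the rack, and the bystanders are in place. I back up with the fingers opened to measure the slab's rear end.

Request:
move_arm:
  targets:
    - {"dx": 2,"dy": 0,"dz": 0,"rx": 0,"ry": 0,"rz": 0,"hand": 8}
    - {"dx": 4,"dy": 0,"dz": 0,"rx": 0,"ry": 0,"rz": 0,"hand": 8}
    - {"dx": 4,"dy": 0,"dz": -4,"rx": 0,"ry": 0,"rz": 0,"hand": 8}
    - {"dx": 4,"dy": 0,"dz": -4,"rx": 0,"ry": 0,"rz": 0,"hand": 8}
    - {"dx": 4,"dy": 0,"dz": -4,"rx": 0,"ry": 0,"rz": 0,"hand": 8}

```text
clock: 18.3
tool_pos: [0.5278, 0.0753, 0.3105]
eef_rot: [-1.989, -2.432, 0.0]
force: [-0.3, 0.1, -0.8]
width: 0.0477
grasp_force: 0.0
```

```bash
python3 - <<'E'
from h import *
c=get_calibration('wrist'); im=save('wrist','w6.png'); K=c['intrinsics'];A=R.from_rotvec(c['attitude'])
def pr(x,y,z):
    p=np.r_[M+D*(x+25)/1000+N*y/1000,z/1000]; q=K@A.inv().apply(p-c['origin']); return (q[:2]/q[2]).round(1)
print([pr(-35,y,72) for y in(-9,9)],[pr(-25,y,80) for y in (-14.5,14.5)],pr(-125,-55,12),pr(-125,55,12))
cv2.imwrite('pics/w6c.png',cv2.resize(im[130:280,240:400,::-1],None,fx=4,fy=4,interpolation=cv2.INTER_CUBIC))
E
```

```text
[array([310.8, 255.1]), array([325.1, 255.1])] [array([306.4, 265.1]), array([329.6, 265.1])] [277.4 176.1] [358.1 175.9]
```

View pics/w6c.png

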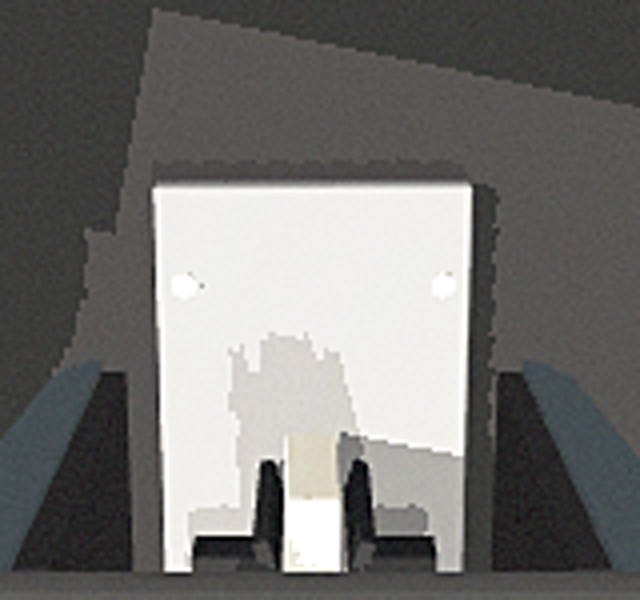

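In this last picture the slab's rear top edge is at row 254.5, against 255.1 predicted for fully home. That is within 1 mm, and the base edge matches too, so I hand in.

```bash
python3 -c "
from rig import arm
print(arm.job_done())"
```

```text
the job is handed in; nothing more can be done
None
```

The thick slab is out of the rack and standing in the capacitor gap, within about 1 mm of fully home by the last picture; the thin slab, beaker, bottle and tongs were left in place, and I handed the job in at about 18 s.

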